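# Run the furnace probe home and lock it in its bayonet slot

## Task

The sample probe of the tube furnace is drawn back in its guide tube. With the fingertips, push its upright ball handle steadily along the slot to the end (a loose crucible rides on the probe's tip, so do not slam it), then push the handle over into the side leg of the slot and down until it stops, so that the probe is locked. Only push it, do not take the ball between the fingers; leave the other things where they stand and come clear at the end.

Things in the scene. Friction and masses are not known exactly. Their poses are not given: they have to be found in the camera images.
- furnace: Fixed tube furnace with its guide tube (steel, outside diameter 60 mm, axis level, 160 mm above the table). Origin on the table under the middle of the guide's slot; y runs level along the guide away from the furnace box, z up. Guide from y = -135 to +117 mm; a flange (radius 55 mm) at y = -128 to -162; grey and white box 250 mm wide, 272 mm tall, at y = -206 to -494. Only the probe's thin tail lies beyond +117.
- corner (a point): Point on the guide's axis, 160 mm up, where the slot's two legs meet (the pin crosses the axis here, within 3 mm, when at the corner). The slot, 15 mm wide, cuts the tube wall: its long leg lies along the top of the tube, from here 157 mm towards the furnace's +y; its side leg starts above this point and runs round the wall, down towards the furnace's +x.
- knob (a point): Centre of the handle's black ball (diameter 28 mm), 68 mm from the guide's axis, on a steel pin (10 mm) that stands out through the slot with 24 mm of it free between tube and ball. Upright at the start, ball centre 228 mm above the table; when locked it leans to the furnace's +x, 181 mm above the table and 65 mm beside the axis.
- probe (a joint): How far the probe has slid in, m, along the furnace's -y: 0 fully back, 0.1525 at the end of the long leg. The pin can enter the side leg only between 0.1475 and 0.1525. It stays where it is left; sliding it takes 3 to 5 N. Its tail rod (12 mm, with a 32 mm connector) ends 236 mm behind the pin.
- probe_turn (a joint): How far the handle has turned about the guide's axis, rad: 0 upright, growing as it leans towards the furnace's +x, 1.25 at the end of the side leg. It can turn only in the side leg; elsewhere the slot holds it upright within 0.1. It stays where it is left; about 2 N at the ball turns it.
- spanner: Bystander: loose open-ended spanner, 160 mm long, lying on the table; origin under its middle.
- crucible: Bystander: loose white ceramic crucible, diameter 40 mm, 36 mm tall; origin at the centre of its foot.
- clamp_ring: Bystander: loose steel ring, diameter 64 mm, 12 mm tall; origin at the centre of its underside.
- jar: Bystander: loose amber glass jar, diameter 52 mm, 75 mm tall; origin at the centre of its foot.
- beaker: Bystander: loose steel beaker, diameter 60 mm, 70 mm tall; origin at the centre of its foot.
- screwdriver: Bystander: loose screwdriver, 170 mm long, lying on the table; origin under it.
- ball_valve: Bystander: loose small ball valve with black lever, about 100 mm long and 40 mm tall, lying on the table; origin under its middle.

How it is judged:
On the way, in this order (a step that is already met when the one before it is completed fails the run):
1. the probe is pushed in to the end of the long leg (value of joint probe above 0.146 m), for 0.05 s.
2. the handle is pushed over to the end of the side leg (value of joint probe_turn above 1.12 rad), for 0.2 s.
At the end, for the whole second after the job is handed in: The probe is in (joint above 0.145 m of 0.1525) and its handle lies within about 7 degrees of the end of the side leg (turned more than 1.12 rad of 1.25), both at rest; every bystander within 25 mm of where it stood (value of joint probe above 0.145 m and value of joint probe_turn above 1.12 rad and velocity of joint probe between -0.01 and 0.01 m/s and velocity of joint probe_turn between -0.05 and 0.05 rad/s and distance of each of spanner, crucible, clamp_ring, jar, beaker, screwdriver, ball_valve from where it was at the start of the episode below 0.025 m); the robot touches nothing.
It fails at once if the ball is taken between the fingers (distance between the grasp point and knob below 0.019 m and contact force between the fingers and furnace above 0.3 N).
It fails at once if the probe is slammed in (faster than 0.4 m/s) (velocity of joint probe above 0.4 m/s or velocity of joint probe below -0.4 m/s).
It fails at once if a bystander is shifted or lifted by more than 25 mm (distance of any of spanner, crucible, clamp_ring, jar, beaker, screwdriver, ball_valve from where it was at the start of the episode above 0.025 m).
It also fails if it takes over 51 s, if anything falls off the work surface, if the arm or the gripper's body presses on something with over 40 N, if the wrist force passes 120 N, or if a joint passes its speed limit or range.

## Robot

A 6-joint arm with a two-finger parallel gripper is mounted at the origin on the work surface. World frame = base frame: x ahead of the robot, y to its left, z up, the work surface at z = 0. Lengths are in m, angles in rad, forces in N, time in s.
With the tool pointing down it reaches from about 0.425 to 0.95 m from the base axis. Payload 3.5 kg.
Tool frame: the origin (TCP) lies midway between the tips of the shut fingers; the grasp point (between the pads) lies 19 mm behind it; z points along the fingers, y is the line along which they close (so a half turn about z gives the same grasp; the last joint's range is limited). The gripper opens to 85 mm and grips with 20 to 120 N. Pads are 22 mm wide; open, the fingers measure 114 mm over their backs; the gripper's body (76 mm by 85 mm) begins 54 mm behind the grasp point. The pads swing forward as they close: fully open they stand 13 mm farther back than shut.
Start: joints at [1.141, 0.286, 1.577, -0, 1.279, -0.15], TCP at [0.186, 0.649, 0.231] pointing down, gripper open.
Joint ranges: [-2.77, 2.77], [-0.9, 2.22], [0.21, 2.48], [-1.53, 4.67], [0.24, 2.81], [-2.84, 2.84]. Speed limits (rad/s): [2.79, 2.79, 3.14, 3.14, 3.14, 3.14].

## Interface

Orientations are given as a unit quaternion [x, y, z, w].
In Python, from plant import get_state, read_camera, ctrl gives the robot as it stands.
- The arm moves only by the shell command python3 -m crank 'ROWS' [FORCE]. ROWS is JSON, a list of rows, each a list of 3 entries, a list of its own where there are three numbers: the shift along the tool's x, y, z in mm, then the turn about the tool's z in degrees, then the closure in counts, from 0 (fully open) to 255 (shut). In form: [[[tx, ty, tz], yaw, claw], ...]. A call has 1 to 10 rows; each row is the pose to reach, as a shift and turn from the pose commanded when the call began, along the tool's axes at that moment; what a row does not reach only later rows make up. A row lasts 1/10 s, in which the tool goes at most 50 mm and 8.59 degrees, less where a joint would pass 70% of its speed; a pose out of reach is approached as far as the arm can. A call with a gripper value outside its range is refused whole. The fingers move at their own pace and stop on an object; FORCE is the grip in N (left out, the last holds). Time passes only in rows, so rows that repeat a pose let the fingers close. It gives the time, the measured TCP pose, the force, the opening and the grip force at its end, in the units of the state.
- get_state(): the state, without advancing time (a new reading comes with each control period).
- read_camera(name): name is "scene" or "side" or "wrist"; returns a dict with "frame" (420x560x3 uint8, blue, green, red), "range_z" (420x560 float32, m along the optical axis (not along the pixel's ray), 0 where there is no reading), "vfov" (degrees; the focal length in pixels is half the picture's height over the tangent of half this angle, whatever the lens; pixels are square), "cx", "cy" (the principal point, pixels), "origin" and "orientation" of the camera in the world. Camera axes: x right, y down, z forward; pixel columns grow to the right and rows downward; lengths in m; the calibration is good to about 2 mm. A picture is of the moment at which its call begins.
- ctrl.sign_off(): hands the job in; it is judged then, once.
The state is a dict: "time": time; "qpos": joint angles; "dq": joint speeds; "joint_efforts": joint torques, N m; "eef_pos": TCP position; "tcp_rot": TCP orientation; "contact_force": force on the tool from outside, world axes, zero at the start; "wrist_torque": the same for the moment, N m; "opening": opening from 0.0 (shut) to 1.0 (fully open); "finger_force": force on a finger pad.
Only numpy, scipy, OpenCV 4.12 (cv2) and the standard library are available. Lean on these libraries where they do the work, as an engineer would, in place of code of your own. Each camera call takes 0.05 s, during which the arm holds its last target. There are 200 camera calls.

## Working session

There is one attempt and no reset: what is moved stays moved. The work goes in short steps, Python scripts to look and compute and a shell command to move; the robot and the scene stay as the last step left them, time stands still between calls to the robot, and variables do not carry over. Pictures are saved under pics/ and viewed, at most 10 in all, crops included, and the job is handed in when it is done.

```bash
mkdir -p pics; cat > h.py <<'E'
import numpy as np,cv2
from scipy.spatial.transform import Rotation as R
from plant import get_state, read_camera, ctrl
def cloud(c):
    z=c["range_z"];h,w=z.shape;f=h/2/np.tan(np.radians(c["vfov"])/2)
    v,u=np.mgrid[:h,:w]
    p=np.stack([(u-c["cx"])/f*z,(v-c["cy"])/f*z,z],-1)
    return p@R.from_quat(c["orientation"]).as_matrix().T+np.array(c["origin"])
E
python3 - <<'E'
from h import *
s=get_state();print(s)
for n in["scene","side"]:
    c=read_camera(n);cv2.imwrite(f"pics/{n}0.png",c["frame"]);np.savez(f"{n}0.npz",p=cloud(c),z=c["range_z"],f=c["frame"]);print(n,c["origin"],c["orientation"],c["vfov"])
E
```

```text
{'time': 0.0, 'qpos': array([ 1.14099478e+00,  2.87194049e-01,  1.57821903e+00,  2.90686215e-05,
        1.27856897e+00, -1.50042660e-01]), 'dq': array([ 0.00163389, -0.00054188, -0.00092063,  0.00038127,  0.00074356,
        0.0015148 ]), 'joint_efforts': array([-8.72887795e-04, -4.05965173e+01, -2.92633617e+01, -1.57596915e-04,
        5.78799751e-03,  1.88089501e-05]), 'eef_pos': array([0.1860952 , 0.64814667, 0.22990549]), 'tcp_rot': array([ 1.39427798e-01,  9.90231519e-01, -1.14085904e-03, -3.54869190e-04]), 'contact_force': array([-0.02993104,  0.47188755,  0.61647292]), 'wrist_torque': array([-0.02326564,  0.03965679,  0.00815579]), 'finger_force': 0.0, 'opening': 1.0023921907985975}
scene [1.00764011 0.81845807 0.77577673] [ 0.27602927  0.85180242 -0.42690967 -0.12644611] 47.1349624571003
side [0.18806765 0.55443653 0.77913213] [-0.3523095   0.86259323 -0.33756465  0.13364522] 51.253605674586545
```

View pics/scene0.png

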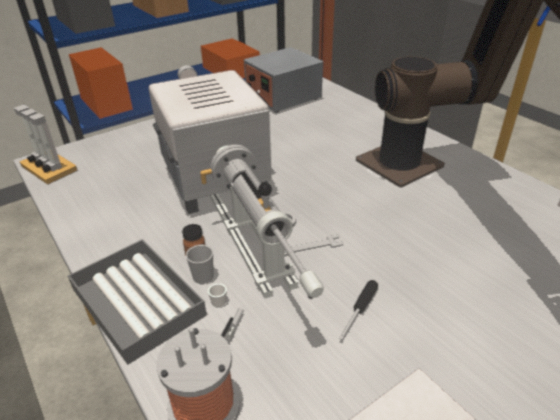

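View pics/side0.png

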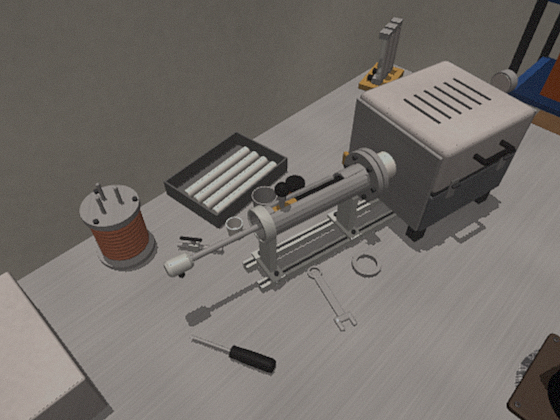

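Scene view: furnace, guide tube from about (232,160) to (272,222), black ball near (265,188). Side view: ball near (283,189), tube from (262,220) to (375,175), slot on top. I'll now fit the ball and the tube axis.

```bash
python3 - <<'E'
from h import *
from scipy.optimize import least_squares
S={n:np.load(n+"0.npz") for n in["scene","side"]}
for n,(u,v) in {"scene":(265,188),"side":(283,189)}.items():
    p=S[n]["p"];f=S[n]["f"];g=f.max(-1)
    sl=(slice(v-14,v+15),slice(u-14,u+15))
    q=p[sl].reshape(-1,3);m=(g[sl].ravel()<70)&(q[:,2]>.2)&(q[:,2]<.26)
    q=q[m];r=least_squares(lambda c:np.linalg.norm(q-c,axis=1)-.014,q.mean(0)-[0,0,.005],loss="soft_l1",f_scale=.002)
    print(n,len(q),r.x,r.cost, q.min(0),q.max(0))
# tube: points of height 0.165-0.192 between
P=np.concatenate([S[n]["p"].reshape(-1,3)[S[n]["z"].ravel()>0] for n in S])
np.save("P.npy",P)
k=r.x
m=(P[:,2]>.15)&(P[:,2]<.195)&(np.linalg.norm(P[:,:2]-k[:2],axis=1)<.2)
q=P[m];print(len(q))
def res(a):
    d=np.array([np.cos(a[0]),np.sin(a[0])]);nn=np.array([-d[1],d[0]])
    return np.hypot(q[:,:2]@nn-a[1],q[:,2]-.16)-.03
best=None
for t in np.arange(0,np.pi,.1):
    nn=np.array([-np.sin(t),np.cos(t)])
    o=least_squares(res,[t,k[:2]@nn],loss="cauchy",f_scale=.002)
    if best is None or o.cost<best.cost:best=o
print(best.x,best.cost,np.mean(abs(res(best.x))<.003))
t,o=best.x;d=np.array([np.cos(t),np.sin(t)]);nn=np.array([-d[1],d[0]])
print("knob offset from axis",k[:2]@nn-o)
a=P[:,:2]@d-k[:2]@d;l=P[:,:2]@nn-o
m=(np.hypot(l,P[:,2]-.16)<.034)&(np.hypot(l,P[:,2]-.16)>.024)
h,e=np.histogram(a[m],np.arange(-.4,.4,.01));print([(round(x,2),c) for x,c in zip(e,h) if c>5])
m=(np.hypot(l,P[:,2]-.16)<.058)&(np.hypot(l,P[:,2]-.16)>.044)&(P[:,2]>.18);
h,e=np.histogram(a[m],np.arange(-.4,.4,.005));print([(round(x,3),c) for x,c in zip(e,h) if c>5])
E
```

```text
scene 132 [0.58266429 0.14823629 0.23012121] 8.353585137853028e-05 [0.57366152 0.14440599 0.22175001] [0.59761653 0.16301117 0.24491511]
side 194 [0.58214258 0.15134524 0.22743132] 0.00017804798705675534 [0.5680353  0.14104696 0.20432039] [0.59072818 0.16602889 0.24287375]
6910
[ 1.35765424 -0.53728081] 0.020845820217193917 0.5845151953690304
knob offset from axis 0.0003258357941183787
[(np.float64(-0.28), np.int64(11)), (np.float64(-0.27), np.int64(164)), (np.float64(-0.26), np.int64(112)), (np.float64(-0.25), np.int64(71)), (np.float64(-0.21), np.int64(27)), (np.float64(-0.2), np.int64(211)), (np.float64(-0.19), np.int64(184)), (np.float64(-0.18), np.int64(187)), (np.float64(-0.17), np.int64(177)), (np.float64(-0.16), np.int64(190)), (np.float64(-0.15), np.int64(252)), (np.float64(-0.14), np.int64(131)), (np.float64(-0.13), np.int64(178)), (np.float64(-0.12), np.int64(198)), (np.float64(-0.11), np.int64(182)), (np.float64(-0.1), np.int64(202)), (np.float64(-0.09), np.int64(188)), (np.float64(-0.08), np.int64(195)), (np.float64(-0.07), np.int64(189)), (np.float64(-0.06), np.int64(18
[... 191 characters left out ...]
oat64(0.0), np.int64(253)), (np.float64(0.01), np.int64(225)), (np.float64(0.02), np.int64(201)), (np.float64(0.03), np.int64(61)), (np.float64(0.04), np.int64(148)), (np.float64(0.05), np.int64(390)), (np.float64(0.21), np.int64(25))]
[(np.float64(-0.275), np.int64(117)), (np.float64(-0.27), np.int64(357)), (np.float64(-0.225), np.int64(79)), (np.float64(-0.22), np.int64(140)), (np.float64(-0.215), np.int64(154)), (np.float64(-0.21), np.int64(83)), (np.float64(-0.205), np.int64(188)), (np.float64(-0.2), np.int64(369)), (np.float64(-0.195), np.int64(62)), (np.float64(-0.19), np.int64(14)), (np.float64(-0.005), np.int64(12)), (np.float64(0.0), np.int64(41)), (np.float64(0.005), np.int64(25))]
```

```bash
cat >> h.py <<'E'
K=np.array([.5824,.1498,.228]);Y=np.array([.2115,.9774,0]);X=np.array([.9774,-.2115,0])
def F(a,l,z): # along guide from start knob (+ away from furnace), lateral, height
    q=K+a*Y+l*X; q[2]=z; return q
def tool(*pts):
    s=get_state();r=R.from_quat(s["tcp_rot"]);p=np.array(s["eef_pos"]);m=r.as_matrix()
    e=p-K;print("t",round(s["time"],2),"now a,l,z mm",np.round(1000*np.array([e@Y,e@X,p[2]]),1),"yaw err deg",np.round(np.degrees(np.arctan2(m[:2,1]@X[:2],m[:2,1]@Y[:2])),1),"f",np.round(s["contact_force"],1),"op",round(s["opening"],2))
    for q in pts: print(np.round(1000*r.inv().apply(np.array(F(*q))-p),1))
E
python3 - <<'E'
from h import *
tool((.07,0,.25),(.045,0,.25))
P=np.load("P.npy");q=P-K;a=q@Y;l=q@X
for lo in np.arange(-.2,.08,.02):
    m=(a>lo)&(a<lo+.02)&(abs(l)<.06);print(round(lo,2),np.round(np.percentile(P[m,2],99.5),3))
E
```

```text
t 0.1 now a,l,z mm [ 403.3 -492.7  230. ] yaw err deg 3.8 f [-0.1  0.3  0.1] op 1.0
[-513.8 -299.8  -19.5]
[-515.5 -324.7  -19.4]
-0.2 0.216
-0.18 0.192
-0.16 0.193
-0.14 0.191
-0.12 0.191
-0.1 0.191
-0.08 0.191
-0.06 0.191
-0.04 0.19
-0.02 0.243
-0.0 0.243
0.02 0.197
0.04 0.198
0.06 0.168
0.08 0.168
```

```bash
python3 -m crank '[[[-40,-23,-20],-2,255],[[-80,-47,-20],-4,255],[[-120,-70,-20],-4,255],[[-160,-93,-20],-4,255],[[-200,-117,-20],-4,255],[[-240,-140,-20],-4,255],[[-280,-163,-20],-4,255],[[-320,-187,-20],-4,255],[[-360,-210,-20],-4,255],[[-400,-233,-20],-4,255]]' 30; python3 -c "
from h import *
tool((.07,0,.25),(.05,0,.213))"
```

```text
time: 1.1
eef_pos: [0.5072, 0.3127, 0.2508]
tcp_rot: [0.105, 0.994, -0.0, -0.0]
contact_force: [-1.0, 0.1, 0.5]
opening: -0.003
finger_force: 0.0
t 1.1 now a,l,z mm [ 143.3 -107.9  250.8] yaw err deg -0.2 f [-1.   0.1  0.5] op -0.0
[-107.7  -73.6    0.8]
[-107.7  -93.6   37.8]
```

```bash
python3 -m crank '[[[-40,-27,0],0,255],[[-80,-54,0],0,255],[[-108,-74,0],0,255],[[-108,-84,0],0,255],[[-108,-94,15],0,255],[[-108,-94,38],0,255],[[-108,-94,38],0,255],[[-108,-94,38],0,255]]'; python3 - <<'E'
from h import *
tool((.03,0,.213))
c=read_camera("side");cv2.imwrite("pics/s1.png",cv2.resize(c["frame"][100:300,180:440],None,fx=3,fy=3))
E
```

```text
time: 1.9
eef_pos: [0.591, 0.2006, 0.2121]
tcp_rot: [0.104, 0.995, -0.0, -0.001]
contact_force: [0.4, -0.3, 0.3]
opening: 0.001
finger_force: 0.0
t 1.9 now a,l,z mm [ 51.4  -2.3 212.1] yaw err deg -0.3 f [ 0.4 -0.3  0.3] op 0.0
[ -2.2 -21.4  -0.9]
```

View pics/s1.png

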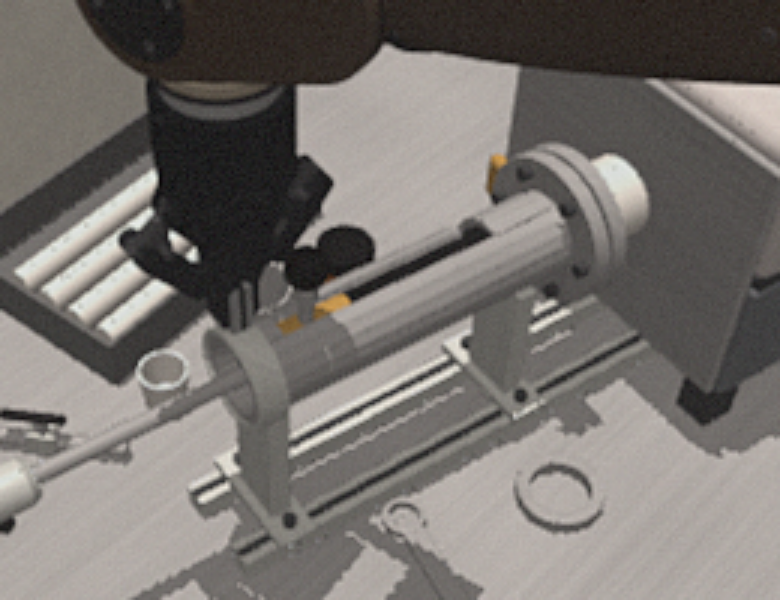

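Shut fingers (240,310) stand behind the ball (305,268), lined up with the slot, clear of the collar. Pushing at about 0.1 m/s.

```bash
python3 -m crank '[[[-2,-10,0],0,255],[[-2,-17,0],0,255],[[-2,-21,0],0,255],[[-2,-25,0],0,255],[[-2,-30,0],0,255],[[-2,-36,0],0,255],[[-2,-43,0],0,255],[[-2,-50,0],0,255],[[-2,-57,0],0,255],[[-2,-64,0],0,255]]'; python3 - <<'E'
from h import *
tool()
c=read_camera("side");cv2.imwrite("pics/s2.png",cv2.resize(c["frame"][100:300,180:440],None,fx=3,fy=3))
E
```

```text
time: 2.95
eef_pos: [0.5812, 0.1364, 0.2137]
tcp_rot: [0.105, 0.994, 0.0, 0.0]
contact_force: [-0.1, 3.8, 2.8]
opening: -0.002
finger_force: 1.7
t 2.95 now a,l,z mm [-13.4   1.6 213.7] yaw err deg -0.2 f [-0.1  3.8  2.8] op -0.0
```

View pics/s2.png

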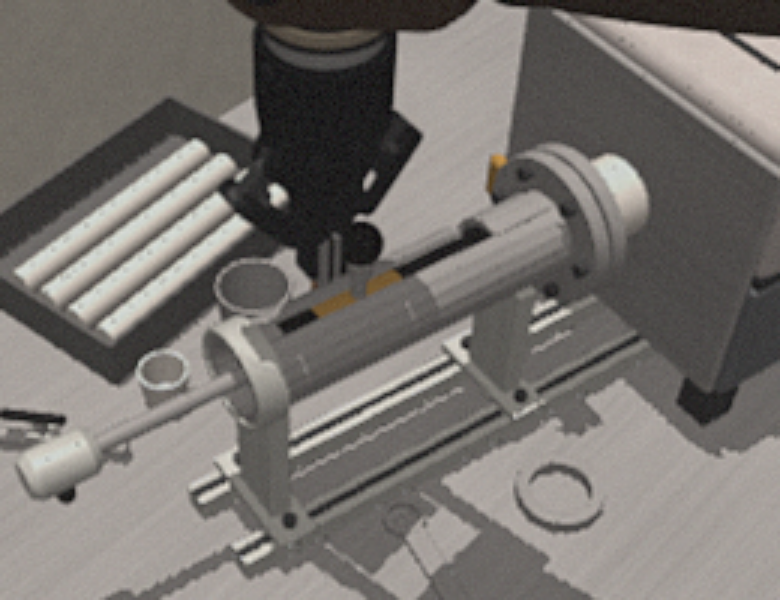

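The ball (363,242) rides ahead of the fingers (325,255) under a steady 4 N. Continuing.

```bash
python3 -m crank '[[[0,-6,0],0,255],[[0,-14,0],0,255],[[0,-22,0],0,255],[[0,-31,0],0,255],[[0,-40,0],0,255],[[0,-50,0],0,255],[[0,-60,0],0,255],[[0,-69,0],0,255],[[0,-77,0],0,255],[[0,-84,0],0,255]]'; python3 -m crank '[[[0,-5,0],0,255],[[0,-9,0],0,255],[[0,-13,0],0,255]]';python3 -c "
from h import *
tool((-.124,0,.213))"
```

```text
time: 4.0
eef_pos: [0.5633, 0.054, 0.2133]
tcp_rot: [0.105, 0.994, -0.0, -0.0]
contact_force: [0.4, 3.5, 2.4]
opening: -0.002
finger_force: 1.7
time: 4.3
eef_pos: [0.5607, 0.0418, 0.2132]
tcp_rot: [0.105, 0.994, 0.0, -0.0]
contact_force: [-0.7, 3.0, 2.1]
opening: 0.003
finger_force: 1.6
t 4.3 now a,l,z mm [-110.1    1.6  213.2] yaw err deg -0.2 f [-0.7  3.   2.1] op 0.0
[  1.6 -13.9   0.2]
```

Now creep until the force rises at the stop.

```bash
python3 -m crank '[[[0,-3,0],0,255],[[0,-6,0],0,255],[[0,-9,0],0,255],[[0,-11,0],0,255]]'; python3 -m crank '[[[0,-1,0],0,255],[[0,-2,0],0,255]]'; python3 -m crank '[[[0,-1,0],0,255],[[0,-2,0],0,255]]';python3 -c "
from h import *
tool()"
```

```text
time: 4.7
eef_pos: [0.5602, 0.0392, 0.2137]
tcp_rot: [0.106, 0.994, 0.01, 0.002]
contact_force: [6.7, 29.5, 1.9]
opening: -0.001
finger_force: 15.0
time: 4.9
eef_pos: [0.5601, 0.0392, 0.2137]
tcp_rot: [0.106, 0.994, 0.012, 0.002]
contact_force: [8.0, 31.1, 0.8]
opening: 0.001
finger_force: 16.6
time: 5.1
eef_pos: [0.5601, 0.039, 0.2138]
tcp_rot: [0.106, 0.994, 0.014, 0.003]
contact_force: [9.3, 37.1, 0.9]
opening: 0.001
finger_force: 19.1
t 5.1 now a,l,z mm [-113.     1.6  213.8] yaw err deg -0.1 f [ 9.3 37.1  0.9] op 0.0
```

```bash
python3 -m crank '[[[0,8,0],0,255],[[0,20,0],0,255],[[0,35,0],0,255],[[0,35,0],0,255]]'; cat >> h.py <<'E'
def ball(guess):
    out=[]
    for n in["scene","side"]:
        c=read_camera(n);q=cloud(c);g=c["frame"].max(-1);ok=(np.linalg.norm(q-guess,axis=-1)<.025)&(g<70)&(c["range_z"]>0)
        q=q[ok]
        if len(q)<15: print(n,len(q));continue
        r=least_squares(lambda x:np.linalg.norm(q-x,axis=1)-.014,q.mean(0)-[0,0,.005],loss="soft_l1",f_scale=.002).x
        e=r-K;print(n,len(q),"ball a,l,z",np.round(1000*np.array([e@Y,e@X,r[2]]),1))
    return c
from scipy.optimize import least_squares
E
python3 - <<'E'
from h import *
tool()
c=ball(F(-.1525,0,.228))
cv2.imwrite("pics/s3.png",cv2.resize(c["frame"][100:300,180:440],None,fx=3,fy=3))
E
```

```text
time: 5.5
eef_pos: [0.565, 0.0623, 0.2127]
tcp_rot: [0.104, 0.995, -0.001, -0.001]
contact_force: [0.0, 0.1, 0.4]
opening: 0.0
finger_force: 0.0
t 5.5 now a,l,z mm [-89.2   1.5 212.7] yaw err deg -0.3 f [0.  0.1 0.4] op 0.0
scene 21 ball a,l,z [-139.4   -1.4  231.3]
side 90 ball a,l,z [-137.9   -0.4  227.2]
```

View pics/s3.png

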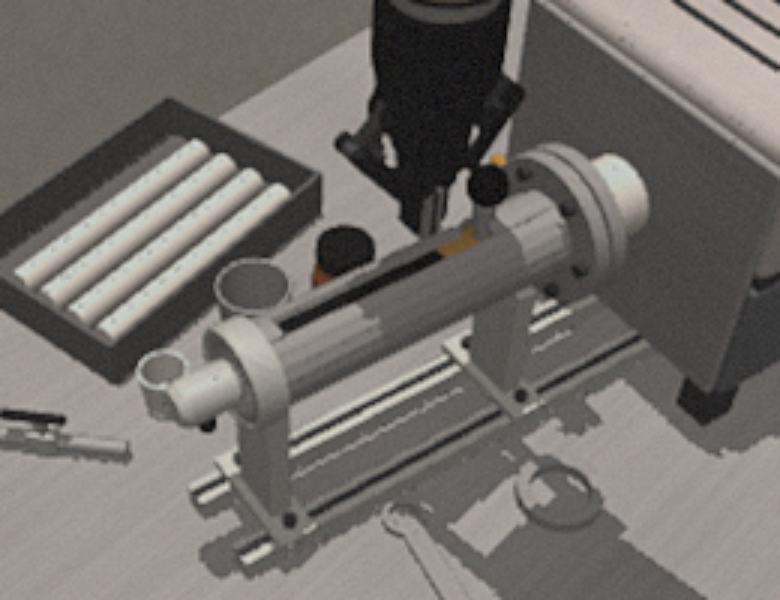

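Ball (487,185) stands at the slot's end, at a ≈ −139 mm. The hard stop and the slot picture agree, so the probe must have started about 14 mm in. Next I'll go round to the robot's side of the ball.

```bash
python3 -m crank '[[[20,10,0],0,255],[[46,10,0],0,255],[[48,-10,0],0,255],[[48,-35,0],0,255],[[48,-50,0],0,255],[[40,-50,0],0,255],[[36,-50,0],0,255],[[32,-50,0],0,255],[[28,-50,0],0,255],[[28,-50,0],0,255]]'; python3 -c "
from h import *
tool((-.139,-.02,.210))"
```

```text
time: 6.6
eef_pos: [0.5278, 0.0189, 0.2132]
tcp_rot: [0.104, 0.995, 0.0, -0.0]
contact_force: [-0.8, -0.5, -0.4]
opening: 0.004
finger_force: 0.0
t 6.6 now a,l,z mm [-139.5  -25.7  213.2] yaw err deg -0.2 f [-0.8 -0.5 -0.4] op 0.0
[-5.7  0.5  3.2]
```

```bash
python3 -m crank '[[[-3,0,2],0,255],[[-7,0,4],0,255],[[-11,0,5],0,255],[[-15,0,6],0,255],[[-19,0,7],0,255],[[-23,0,7],0,255],[[-26,0,7],0,255]]'; python3 - <<'E'
from h import *
tool()
c=ball(F(-.139,.025,.223))
E
```

```text
time: 7.3
eef_pos: [0.5525, 0.0131, 0.2055]
tcp_rot: [0.105, 0.994, 0.0, -0.001]
contact_force: [-1.9, 0.3, -3.1]
opening: -0.003
finger_force: 1.0
t 7.3 now a,l,z mm [-139.9   -0.3  205.5] yaw err deg -0.2 f [-1.9  0.3 -3.1] op -0.0
scene 128 ball a,l,z [-139.2   24.8  224.7]
side 43 ball a,l,z [-114.7   15.2  220.5]
```

```bash
python3 -m crank '[[[-4,0,0],0,255],[[-8,0,0],0,255],[[-12,0,0],0,255],[[-16,0,0],0,255],[[-20,0,0],0,255],[[-24,0,0],0,255]]'; python3 - <<'E'
from h import *
tool()
c=ball(F(-.139,.048,.207))
E
```

```text
time: 8.0
eef_pos: [0.576, 0.0081, 0.2059]
tcp_rot: [0.105, 0.994, 0.0, -0.001]
contact_force: [-3.0, -1.0, -1.6]
opening: 0.001
finger_force: 1.4
t 8.0 now a,l,z mm [-139.8   23.8  205.9] yaw err deg -0.2 f [-3.  -1.  -1.6] op 0.0
scene 115 ball a,l,z [-140.    49.4  208.6]
side 71 ball a,l,z [-138.    49.2  205.5]
```

```bash
python3 -m crank '[[[8,0,0],0,255],[[8,0,-20],0,255],[[8,0,-32],0,255],[[-10,0,-32],0,255],[[-32,0,-32],0,255],[[-32,0,-24],0,255],[[-32,0,-18],0,255],[[-33,0,-14],0,255],[[-34,0,-10],0,255],[[-35,0,-6],0,255]]';python3 -m crank '[[[-1,0,4],0,255],[[-2,0,8],0,255],[[-3,0,12],0,255],[[-4,0,14],0,255]]'; python3 - <<'E'
from h import *
tool()
c=ball(F(-.139,.062,.188))
E
```

```text
time: 9.1
eef_pos: [0.6123, 0.0004, 0.2143]
tcp_rot: [0.105, 0.994, -0.0, 0.004]
contact_force: [5.1, -1.7, 6.2]
opening: -0.002
finger_force: 3.1
time: 9.5
eef_pos: [0.6144, -0.0001, 0.1985]
tcp_rot: [0.105, 0.994, -0.0, 0.0]
contact_force: [1.7, -0.6, 2.1]
opening: -0.001
finger_force: 1.1
t 9.5 now a,l,z mm [-139.7   63.   198.5] yaw err deg -0.2 f [ 1.7 -0.6  2.1] op -0.0
scene 95 ball a,l,z [-140.6   63.8  187.2]
side 126 ball a,l,z [-138.7   63.   193.7]
```

Nearly down; press on to the stop.

```bash
python3 -m crank '[[[0,0,2],0,255],[[0,0,4],0,255],[[0,0,5],0,255]]';python3 -m crank '[[[0,0,1],0,255],[[0,0,2],0,255],[[0,0,2],0,255],[[0,0,2],0,255]]'; python3 - <<'E'
from h import *
tool()
c=ball(F(-.139,.065,.181))
E
```

```text
time: 9.9
eef_pos: [0.6147, -0.0001, 0.1949]
tcp_rot: [0.105, 0.994, -0.0, 0.0]
contact_force: [-0.9, -0.9, 9.2]
opening: -0.002
finger_force: 5.0
time: 10.3
eef_pos: [0.6148, -0.0001, 0.1948]
tcp_rot: [0.105, 0.995, -0.0, 0.001]
contact_force: [-2.9, -0.1, 12.8]
opening: -0.002
finger_force: 6.3
t 10.3 now a,l,z mm [-139.7   63.3  194.8] yaw err deg -0.2 f [-2.9 -0.1 12.8] op -0.0
scene 90 ball a,l,z [-140.3   64.7  183.5]
side 105 ball a,l,z [-137.8   64.   182.9]
```

Force rose with the tip at 195 mm, one ball radius above the locked height. Lift off and check.

```bash
python3 -m crank '[[[0,0,-5],0,255],[[0,0,-20],0,255],[[0,0,-50],0,255],[[0,0,-90],0,255],[[0,0,-120],0,255],[[0,0,-120],0,255],[[0,0,-120],0,255],[[0,0,-120],0,255]]'; python3 - <<'E'
from h import *
tool()
c=ball(F(-.139,.065,.181));cv2.imwrite("pics/s4.png",c["frame"])
E
```

```text
time: 11.2
eef_pos: [0.6133, 0.0001, 0.3089]
tcp_rot: [0.105, 0.994, 0.0, -0.002]
contact_force: [0.3, -0.9, -0.4]
opening: 0.003
finger_force: 0.0
t 11.2 now a,l,z mm [-139.7   61.8  308.9] yaw err deg -0.2 f [ 0.3 -0.9 -0.4] op 0.0
scene 104 ball a,l,z [-140.2   64.9  183.1]
side 120 ball a,l,z [-137.2   63.7  181.2]
```

View pics/s4.png

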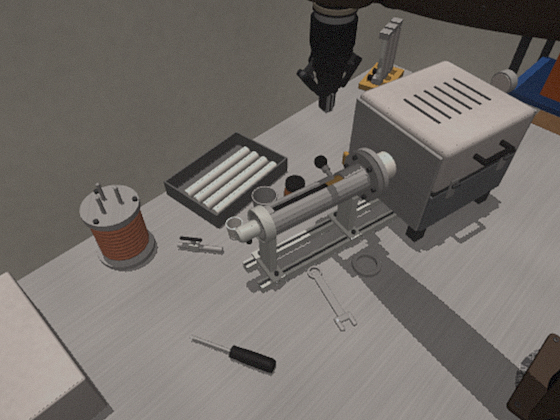

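The handle (320,162) lies over to the far side, with the ball at 64–65 mm lateral and 181–183 mm high. That matches the locked pose. The bystanders are unmoved and the gripper is well clear.

```bash
python3 -c "
from plant import ctrl
print(ctrl.sign_off())"
```

```text
the job is handed in; nothing more can be done
None
```

The probe was pushed to the end of the slot and its handle turned down to the stop in the side leg; the ball measured at the locked position, the bystanders looked unmoved in the last picture, the arm is clear, and the job is handed in (no verdict was returned).

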